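# Refill and prime the creamer dispenser

### The job

Refill the creamer dispenser: carry the blue tote over, tip all four creamer pods out of it into the hopper with the gate shut, and stand the empty tote upright on the worktop again. Then prime it: pull the sprung gate up to its stop by its black grip and hold it there until all the pods have slid down into the serving trough, and let the gate shut fully. Do not handle the pods themselves, and leave the other things on the worktop where they are.

Things in the scene. Friction and masses are not known exactly. Their poses are not given: they have to be found in the camera images.
- dispenser: Grey sheet-metal creamer dispenser, fixed to the worktop, 268 (x) x 166 (y) mm, 190 mm high without the gate's grip. Origin: on the worktop under its middle; z up, +x points from the serving trough (front half) to the hopper (rear half). Between them, at x -1 mm, stands a wall with a full-width outlet 80 mm high at the hopper floor's foot, shut by the gate in front of it.
- hopper_mouth (a point): Centre of the hopper's open top (dispenser frame x +64, y 0, z +186 mm; rim 190 mm high). Hopper inside: x +1 to +129 mm, y +-75 mm; its steel floor slopes down at 43 degrees from 177 mm high at the back to 59 mm high at the gate.
- trough (a point): Centre of the serving trough's floor (dispenser frame x -64, y 0, z +8 mm). The trough is open above, inside x -127 to 0 mm, y +-75 mm, rim 64 mm high.
- gate (a joint): The orange gate plate's upward travel in m: 0 = shut, 0.075 = fully open at its stop. A spring pulls it shut: 3 N at 0, 7.5 N at the stop, and its weight adds 1 N; let go, it shuts by itself. Open, it lets the pods slide from the hopper down into the trough, within about 2 s.
- gate_grip (a point): Centre of the gate's black T-shaped grip (14 mm in x, 60 mm in y, 26 mm in z; its x and y are the dispenser's), above the front edge of the hopper: 228 mm over the worktop with the gate shut, 10.5 mm in front of the dispenser's origin. It moves with the gate.
- tote: Blue carrying tote, 136 (x) x 120 (y) mm, walls 53 mm high, 0.22 kg, standing upright with the four pods inside. Origin: on its underside, under the handle; z up, -x towards its open pouring mouth (no wall there, only a floor edge rising to 10 mm, inner width 104 mm), +x towards its rear wall; x from -68 to +65 mm. A rigid handle bridges it from side to side (along y).
- tote_handle (a point): Centre of the tote's handle bar: 108 mm above the tote's underside, right above its origin. The bar is 12 mm thick (tote x), 26 mm high, 120 mm long (tote y), about 42 mm clear above the walls; its dark middle 76 mm is the place to grip.
- tote_mouth (a point): Middle of the lip at the tote's pouring mouth: tote frame x -68, y 0, z +10 mm. Pods slide out when the mouth is tipped down by some 40 to 60 degrees.
- pod_1: Sealed creamer pod, about 45 x 38 mm and 21 mm high with its lid flange, 14 g; origin at the centre of its underside, z towards its lid
- pod_2: Sealed creamer pod, about 45 x 38 mm and 21 mm high with its lid flange, 14 g; origin at the centre of its underside, z towards its lid
- pod_3: Sealed creamer pod, about 45 x 38 mm and 21 mm high with its lid flange, 14 g; origin at the centre of its underside, z towards its lid
- pod_4: Sealed creamer pod, about 45 x 38 mm and 21 mm high with its lid flange, 14 g; origin at the centre of its underside, z towards its lid
- ribbed_cup_1: Bystander: white ribbed plastic cup standing upside down, 70 mm across, 60 mm high. Origin at the centre of its underside. Stands clear of the work; leave it.
- ribbed_cup_3: Bystander: another such white ribbed cup. Origin at the centre of its underside. Stands clear of the work; leave it.
- shaker: Bystander: grey and clear salt shaker, 44 mm across, 90 mm high. Origin at the centre of its underside. Stands clear of the work; leave it.
- teaspoon: Bystander: steel fork, 200 x 27 x 14 mm, lying on the worktop between the tote and the dispenser. Origin at the centre of its underside. Stands clear of the work; leave it.

How it is judged (in metres and radians):
On the way, in this order (a step that is already met when the one before it is completed fails the run):
1. all four pods lie in the hopper behind the shut gate (x of pod_1 in the frame of dispenser between -0.013 and 0.134 m and y of pod_1 in the frame of dispenser between -0.078 and 0.078 m and z of pod_1 in the frame of dispenser between 0.04 and 0.165 m and x of pod_2 in the frame of dispenser between -0.013 and 0.134 m and y of pod_2 in the frame of dispenser between -0.078 and 0.078 m and z of pod_2 in the frame of dispenser between 0.04 and 0.165 m and x of pod_3 in the frame of dispenser between -0.013 and 0.134 m and y of pod_3 in the frame of dispenser between -0.078 and 0.078 m and z of pod_3 in the frame of dispenser between 0.04 and 0.165 m and x of pod_4 in the frame of dispenser between -0.013 and 0.134 m and y of pod_4 in the frame of dispenser between -0.078 and 0.078 m and z of pod_4 in the frame of dispenser between 0.04 and 0.165 m and value of joint gate below 0.006 m), for 0.3 s.
2. the tote stands upright on the worktop, let go (height (world z) of tote below 0.006 m and angle between tote's own z axis and vertical below 0.08 rad and contact force between the fingers and tote below 0.1 N), for 0.3 s.
3. the gate is pulled up to its stop (at least 70 mm of 75) (value of joint gate above 0.07 m), for 0.2 s.
At the end, for the whole second after the job is handed in: All four pods lie at rest in the serving trough (inside its walls, no higher than its rim), the gate is shut to within 4 mm, and the tote stands upright (within 0.08 rad), at rest on the worktop (underside below 6 mm) (x of pod_1 in the frame of dispenser between -0.13 and 0.004 m and y of pod_1 in the frame of dispenser between -0.078 and 0.078 m and z of pod_1 in the frame of dispenser between 0 and 0.062 m and linear speed of each of pod_1, pod_2, pod_3, pod_4 below 0.03 m/s and x of pod_2 in the frame of dispenser between -0.13 and 0.004 m and y of pod_2 in the frame of dispenser between -0.078 and 0.078 m and z of pod_2 in the frame of dispenser between 0 and 0.062 m and x of pod_3 in the frame of dispenser between -0.13 and 0.004 m and y of pod_3 in the frame of dispenser between -0.078 and 0.078 m and z of pod_3 in the frame of dispenser between 0 and 0.062 m and x of pod_4 in the frame of dispenser between -0.13 and 0.004 m and y of pod_4 in the frame of dispenser between -0.078 and 0.078 m and z of pod_4 in the frame of dispenser between 0 and 0.062 m and value of joint gate below 0.004 m and height (world z) of tote below 0.006 m and angle between tote's own z axis and vertical below 0.08 rad and linear speed of tote below 0.02 m/s); the robot touches nothing.
It fails at once if a bystander is moved by more than 30 mm (distance of any of ribbed_cup_1, ribbed_cup_3, shaker, teaspoon from where it was at the start of the episode above 0.03 m).
It fails at once if the fingers handle a pod (more than 1.5 N) (contact force between the fingers and pod_1 above 1.5 N or contact force between the fingers and pod_2 above 1.5 N or contact force between the fingers and pod_3 above 1.5 N or contact force between the fingers and pod_4 above 1.5 N).
It also fails if it takes over 72 s, if anything falls off the work surface, if the arm or the gripper's body presses on something with over 40 N, if the wrist force passes 120 N, or if a joint passes its speed limit or range.

### The arm

A 6-joint arm with a two-finger parallel gripper is mounted at the origin on a cart in front of the work surface, level with it; the furniture and walls round the work are solid. World frame = base frame: x ahead of the robot, y to its left, z up, the work surface at z = 0. Lengths are in mm, angles in rad, forces in N, time in s.
With the tool pointing down it reaches from about 325 to 875 mm from the base axis. Payload 4.4 kg.
Tool frame: the origin (TCP) lies on the centre line of the jaws, within the pads' length; the fingertips stand ahead of it and the grasp point (between the pads) lies 6 mm ahead of it (ctrl.tcp_to_tips is the z of the fingertips in the tool frame, in mm); z points along the fingers, y is the line along which they close (so a half turn about z gives the same grasp; the last joint's range is limited). The gripper opens to 85 mm and grips with 20 to 120 N. Pads are 22 mm wide; open, the fingers measure 114 mm over their backs; the gripper's body (76 mm by 85 mm) begins 54 mm behind the grasp point. The pads swing forward as they close: fully open they stand 13 mm farther back than shut.
Start: joints at [-1.343, 0.207, 1.542, -0, 1.393, -0.15], TCP at [212.092, -534.457, 256.282] pointing down, gripper open.
Joint ranges: [-2.73, 2.73], [-0.86, 2.22], [0.23, 2.46], [-1.11, 4.25], [0.08, 2.63], [-2.82, 2.82]. Speed limits (rad/s): [2.79, 2.79, 3.14, 3.14, 3.14, 3.14].

### API

Orientations are given as a 3x3 rotation matrix whose columns are the frame's x, y, z axes.
In Python, from plant import ctrl, sensors, optics gives the robot as it stands. Calls block until the motion is done:
- ctrl.move_ptp(position, orientation): joint-space move of the TCP to a pose.
- ctrl.move_l(position, rot=None, vel=150, threshold=None): straight line of the TCP; rot=None keeps the orientation; vel is the mean speed in mm/s. With threshold (N) it stops when the force on the tool has changed by that much, and returns True; else False.
- ctrl.set_joints(angles): joint-space move.
- ctrl.gripper_to(opening, force=None): finger opening in mm; force is the grip in N (None keeps the last); returns when the fingers have stopped.
- ctrl.hold(seconds).
- ctrl.solve_ik(position, orientation): joint angles nearest the present ones, or None.
- sensors.read_state(): the state.
- optics.grab_frame(name): name is "side" or "top"; returns (picture, depth): 420x560x3 uint8, red, green, blue; 420x560 float32, mm along the optical axis (not along the pixel's ray), 0 where there is no reading.
- optics.camera_params(name): a dict with "mtx" (3x3 intrinsics, pixels), "R" (3x3) and "t" (3): a world point X has camera coordinates R X + t. Camera axes: x right, y down, z forward; pixel columns grow to the right and rows downward; lengths in mm; the calibration is good to about 2 mm. A picture is of the moment at which its call begins. camera_params takes no time and is no camera call.
A pose or a line that the arm cannot do raises ctrl.MotionError and nothing moves.
- ctrl.finish_job(): hands the job in; it is judged then, once.
The state is a dict: "t": time; "q": joint angles; "qvel": joint speeds; "tau": joint torques, N m; "eef_pos": TCP position; "eef_rot": TCP orientation; "force": force on the tool from outside, world axes, zero at the start; "wrist_torque": the same for the moment, N m; "grip_width": finger opening in mm; "grasp_force": force on a finger pad.
Only numpy, scipy, OpenCV 4.12 (cv2) and the standard library are available. Lean on these libraries where they do the work, as an engineer would, in place of code of your own. Each camera call takes 0.05 s, during which the arm holds its last target. There are 200 camera calls.

## Working session

There is one attempt and no reset: what is moved stays moved. The work goes in short steps, each a Python script; the robot and the scene stay as the last script left them, time stands still between calls to the robot, and variables do not carry over. Pictures are saved under pics/ and viewed, at most 10 in all, crops included, and the job is handed in when it is done.

```bash
ls; mkdir -p pics
python3 - <<'E'
from plant import ctrl,sensors,optics
import cv2,numpy as np
for n in("top","side"):
    p,d=optics.grab_frame(n); cv2.imwrite(f"pics/{n}0.png",p[:,:,::-1]); np.savez(f"/tmp/{n}0.npz",p=p,d=d)
    c=optics.camera_params(n); print(n,c['mtx'].round(1).tolist(),c['R'].round(3).tolist(),c['t'].round(1).tolist(),"pos",(-c['R'].T@c['t']).round(), (d>0).mean())
print(ctrl.tcp_to_tips,sensors.read_state()['t'])
E
```

```text
pics
top [[421.1, 0.0, 275.3], [0.0, 421.1, 210.4], [0.0, 0.0, 1.0]] [[-0.005, -1.0, 0.019], [-0.998, 0.004, -0.056], [0.056, -0.019, -0.998]] [-51.7, 555.7, 1334.7] pos [ 480.  -28. 1365.] 0.9961819727891157
side [[448.1, 0.0, 281.6], [0.0, 448.1, 210.5], [0.0, 0.0, 1.0]] [[0.986, -0.164, 0.011], [-0.08, -0.537, -0.84], [0.144, 0.828, -0.543]] [-565.8, 146.2, 1251.9] pos [  390. -1050.   808.] 0.9958333333333333
25.0 0.1
```

View pics/top0.png

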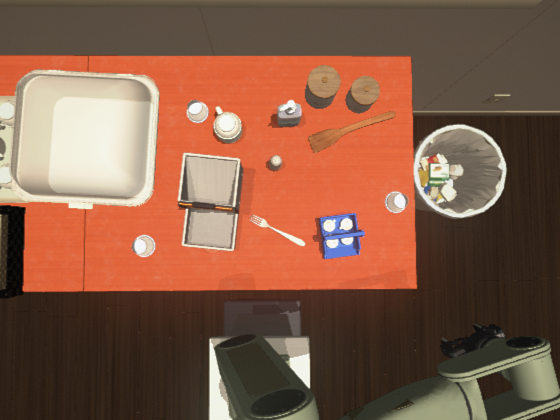

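View pics/side0.png

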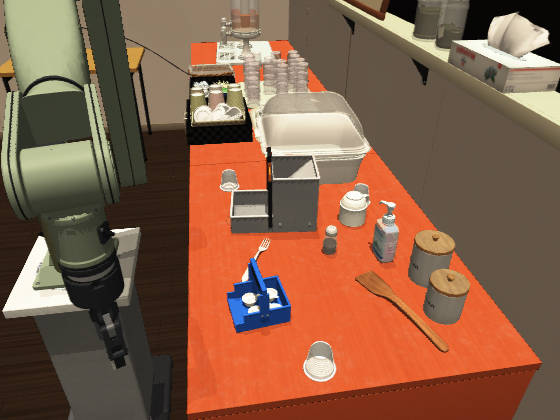

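The top view shows the dispenser at about (210,202), with the hopper at the top of the image (+x) and the black grip at (208,206). The tote is at (340,237) with its handle running left to right. In the side view the tote's mouth faces left (towards -x), and the fork lies between the two.

```bash
cat > h.py <<'E'
import numpy as np,cv2
from plant import ctrl,sensors,optics
def cloud(n,d):
    c=optics.camera_params(n); v,u=np.indices(d.shape)
    P=np.stack([(u-c['mtx'][0,2])/c['mtx'][0,0]*d,(v-c['mtx'][1,2])/c['mtx'][1,1]*d,d],-1)
    return (P-c['t'])@c['R']
E
python3 - <<'E'
from h import *
def rect(q): 
    r=cv2.minAreaRect(q[:,:2].astype(np.float32)); return [np.round(x,1) for x in r],len(q),q[:,2].mean().round(1)
for n in("top","side"):
    f=np.load(f"/tmp/{n}0.npz");p=f['p'].astype(int);P=cloud(n,f['d'])
    blue=(p[...,2]>p[...,0]+50)&(p[...,2]>90)&(f['d']>0)
    Q=P[blue];Q=Q[(Q[:,2]>-10)&(Q[:,2]<140)]
    print(n,"tote all",rect(Q)); 
    for a,b in((88,130),(45,60),(-5,30)): 
        m=(Q[:,2]>a)&(Q[:,2]<b); print(a,b,rect(Q[m]), Q[m].min(0).round(),Q[m].max(0).round())
    roi=np.zeros(blue.shape,bool)
    if n=="top": roi[145:260,170:250]=1
    else: roi[140:240,220:325]=1
    D=P[roi]
    for a,b in((182,198),(57,70),(205,250),(30,250)):
        m=(D[:,2]>a)&(D[:,2]<b); print("disp",a,b,rect(D[m]) if m.sum()>3 else 0)
    m=(D[:,2]>205)&(D[:,2]<250); print(D[m].min(0).round(),D[m].max(0).round(), np.median(D[m],0).round(1))
    if n=="top":
      for (u,v) in ((197,112),(144,246),(396,202),(275,162),(277,230),(300,243),(258,220)): print(u,v,P[v,u].round())
E
python3 -c "
import cv2;p=cv2.imread('pics/top0.png');q=cv2.imread('pics/side0.png')
a=cv2.resize(p[205:265,310:375],(390,360),interpolation=2);b=cv2.resize(q[255:335,220:300],(400,400),interpolation=2)
o=cv2.copyMakeBorder(a,0,40,0,0,0);cv2.imwrite('pics/c.png',cv2.hconcat([o,b]))"
```

```text
top tote all ([array([ 472.9, -256.5]), array([131.5, 117.4]), np.float64(7.1)], 841, np.float64(35.7))
88 130 ([array([ 474.3, -256.3]), array([ 18.4, 117.3]), np.float64(7.2)], 155, np.float64(119.8)) [ 458. -316.   91.] [ 491. -197.  126.]
45 60 ([array([ 482.5, -256.1]), array([112.5, 113.1]), np.float64(7.1)], 152, np.float64(52.4)) [ 420. -318.   47.] [ 545. -194.   59.]
-5 30 ([array([ 470.9, -257.4]), array([127.2, 111.2]), np.float64(7.3)], 526, np.float64(6.1)) [ 402. -320.   -4.] [ 537. -206.   29.]
disp 182 198 ([array([628.8, 135.2]), array([162.7, 149.6]), np.float64(84.0)], 500, np.float64(188.9))
disp 57 70 ([array([568.7, 141.6]), array([162.4, 264.9]), np.float64(83.8)], 431, np.float64(63.9))
disp 205 250 ([array([558.5, 142.7]), array([60.4, 14. ]), np.float64(83.6)], 126, np.float64(239.1))
disp 30 250 ([array([570. , 141.5]), array([162.6, 268.1]), np.float64(83.9)], 3672, np.float64(130.7))
[550. 113. 218.] [567. 173. 247.] [558.  141.3 239.9]
197 112 [862. 190.  62.]
144 246 [445. 351.  57.]
396 202 [ 578. -432.   55.]
275 162 [700. -53.  88.]
277 230 [493. -6
[... 345 characters left out ...]
([113.2, 120.3]), np.float64(6.7)], 320, np.float64(51.4)) [ 418. -320.   45.] [ 543. -194.   60.]
-5 30 ([array([ 469.8, -258.7]), array([130.8, 115.5]), np.float64(7.2)], 1043, np.float64(12.5)) [ 399. -323.   -0.] [ 541. -194.   30.]
disp 182 198 ([array([646.1, 195.4]), array([302.3, 159.4]), np.float64(75.5)], 405, np.float64(187.1))
disp 57 70 ([array([559. , 180.7]), array([396.6, 360.2]), np.float64(76.0)], 496, np.float64(62.3))
disp 205 250 ([array([555.7, 140.9]), array([62.8, 13.3]), np.float64(85.0)], 78, np.float64(233.8))
disp 30 250 ([array([563.6, 210.3]), array([457.8, 368. ]), np.float64(75.9)], 5582, np.float64(120.3))
[546. 110. 205.] [563. 173. 245.] [553.4 119.7 237.2]
```

View pics/c.png

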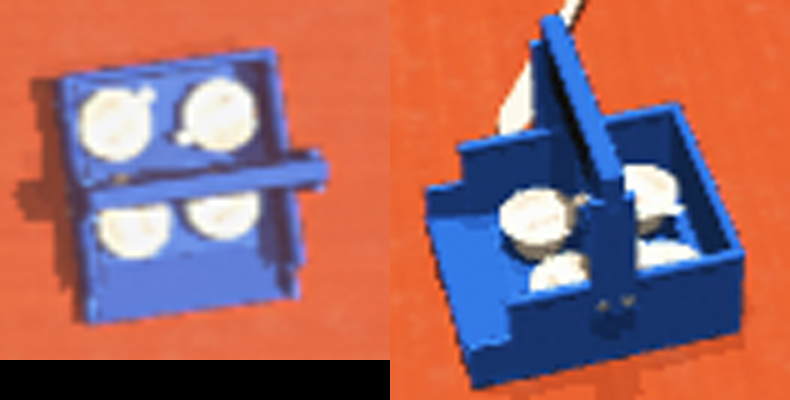

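The crop confirms the tote's mouth faces -x with the four pods inside, at about (472.5,-257), yaw +7.1°. The dispenser is at about (569.5,141), yaw -6.1°. The measured sizes and heights match the given ones. Next I check IK for the whole plan.

```bash
cat >> h.py <<'E'
from scipy.spatial.transform import Rotation as Rn
D0=np.array([569.5,141.,0]); YD=-6.1; T0=np.array([472.5,-257.2,0]); YT=7.1
Rd=Rn.from_euler('z',YD,degrees=True).as_matrix()
def disp(x,y,z): return D0+Rd@[x,y,z]
def rot(yaw,th=0,s=1):  # object frame (mouth tipped down by th) -> tool: z=-obj z, y=s*obj x
    O=Rn.from_euler('ZY',[yaw,-th],degrees=True).as_matrix()
    return O, np.column_stack([np.cross(s*O[:,0],-O[:,2]),s*O[:,0],-O[:,2]])
def pour(lip,th,s,hz=110): # TCP pose putting lip at dispenser point lip, TCP hz above tote underside
    O,R=rot(YD,th,s); return disp(*lip)+O@(np.array([0,0,hz])-[-68,0,10]),R
E
python3 - <<'E'
from h import *
print(sensors.read_state()['eef_rot'].round(2).tolist())
for s in(1,-1):
    f=lambda p,R:(lambda q:None if q is None else np.round(q,2).tolist())(ctrl.solve_ik(p,R))
    print(s,"tote",f(T0+[0,0,112],rot(YT,0,s)[1]),f(T0+[0,0,335],rot(YT,0,s)[1]))
    for th in(0,15,30,45,55,62): p,R=pour((88,0,208),th,s); print(th,p.round(),f(p,R))
    for z in(234,310):print("gate",f(disp(-10.5,0,z),rot(YD,0,s)[1]))
E
```

```text
[[0.93, 0.37, -0.0], [0.37, -0.93, 0.0], [0.0, -0.0, -1.0]]
1 tote [-0.66, 0.29, 1.76, -0.0, 1.09, -0.78] [-0.66, 0.08, 1.53, -0.0, 1.54, -0.78]
0 [725. 124. 308.] [0.05, 0.52, 1.01, -0.0, 1.6, 0.16]
15 [697. 127. 322.] [0.08, 0.3, 1.31, -0.05, 1.27, 0.19]
30 [666. 131. 329.] [0.11, 0.11, 1.58, -0.14, 0.94, 0.27]
45 [635. 134. 327.] [0.16, -0.04, 1.83, -0.33, 0.6, 0.47]
55 [614. 136. 321.] [0.19, -0.09, 1.99, -0.69, 0.39, 0.82]
62 [601. 138. 315.] None
gate [0.1, 0.23, 1.56, -0.0, 1.35, 0.21]
gate [0.1, 0.17, 1.47, -0.0, 1.5, 0.21]
-1 tote [-0.66, 0.29, 1.76, -0.0, 1.09, 2.36] [-0.66, 0.08, 1.53, -0.0, 1.54, 2.36]
0 [725. 124. 308.] None
15 [697. 127. 322.] None
30 [666. 131. 329.] None
45 [635. 134. 327.] [0.16, -0.04, 1.83, -0.33, 0.6, -2.67]
55 [614. 136. 321.] [0.19, -0.09, 1.99, -0.69, 0.39, -2.32]
62 [601. 138. 315.] None
gate None
gate None
```

Run:
```python
from h import *
R=rot(YT,0,1)[1]
ctrl.move_ptp(T0+[0,0,200],R)
ctrl.gripper_to(70)
ctrl.move_l(T0+[0,0,112],vel=120)
ctrl.gripper_to(0,70)
s=sensors.read_state();print(s['grip_width'],s['grasp_force'],s['eef_pos'],s['force'])
ctrl.move_l(T0+[0,0,335],vel=120)
s=sensors.read_state();print(s['grip_width'],s['force'],s['t'])
p,R0=pour((88,0,225),0,1)
ctrl.move_l(p,R0,vel=150)
s=sensors.read_state();print(s['grip_width'],s['eef_pos'],s['t'])
for n in("top","side"): cv2.imwrite(f"/tmp/{n}1.png",optics.grab_frame(n)[0][:,:,::-1])
a=cv2.imread('/tmp/top1.png')[100:300,140:340];b=cv2.imread('/tmp/side1.png')[70:270,190:390]
cv2.imwrite('pics/d.png',cv2.resize(cv2.hconcat([a,b]),(800,400)))
```

```text
10.896072528190054 68.70689749717712 [ 472.86483446 -257.32281603  112.28200438] [ 1.25259418 -0.53222994  0.4596203 ]
11.033373909272003 [-0.76242578 -0.36799353 -1.81324093] 5.2917
11.107875306127788 [724.52390309 124.01083954 325.16313302] 8.4917
```

View pics/d.png

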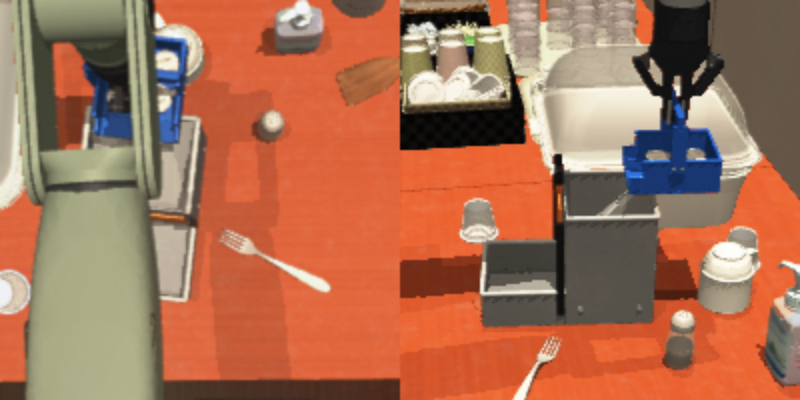

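The tote hangs level with its lip over the rear of the hopper (side crop about (630,185)), pods inside. Next I tilt about the lip.

Run:
```python
from h import *
for th,z in((15,215),(30,208),(40,206),(48,206),(55,206)):
    ctrl.move_l(*pour((88,0,z),th,1),vel=90)
ctrl.hold(1.5)
s=sensors.read_state();print(s['grip_width'],s['force'],s['t'])
for n in("top","side"): cv2.imwrite(f"/tmp/{n}1.png",optics.grab_frame(n)[0][:,:,::-1])
a=cv2.imread('/tmp/top1.png')[100:300,140:340];b=cv2.imread('/tmp/side1.png')[70:270,190:390]
cv2.imwrite('pics/e.png',cv2.resize(cv2.hconcat([a,b]),(800,400)))
```

```text
10.920145587932454 [ 0.40791111 -0.44252582 -1.03460615] 12.2
```

View pics/e.png

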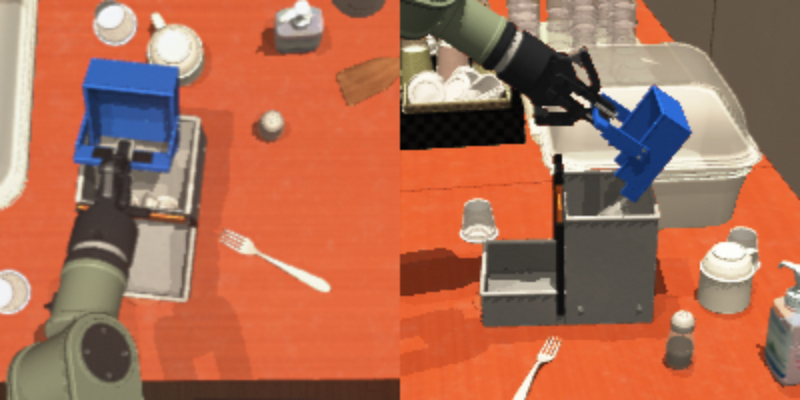

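The tote is empty in both views, and pods show at the gate's foot inside the hopper (top crop about (150,200)). Next I return the tote to its place and check the hopper.

Run:
```python
from h import *
for th,z in((40,225),(20,235),(0,235)): ctrl.move_l(*pour((88,0,z),th,1),vel=120)
R=rot(YT,0,1)[1]
ctrl.move_l(T0+[0,0,335],R,vel=200)
ctrl.move_l(T0+[0,0,130],vel=150)
print(ctrl.move_l(T0+[0,0,111],vel=30,threshold=6), sensors.read_state()['eef_pos'])
ctrl.gripper_to(70)
ctrl.hold(.2)
ctrl.move_l(T0+[0,0,200],vel=120)
ctrl.hold(.3)
print(sensors.read_state()['t'])
out=[]
for n in("top","side"):
    p,d=optics.grab_frame(n); np.savez(f"/tmp/{n}2.npz",p=p,d=d); cv2.imwrite(f"/tmp/{n}1.png",p[:,:,::-1])
a=cv2.imread('/tmp/top1.png')[140:270,170:260];b=cv2.imread('/tmp/side1.png')[130:345,180:330]
cv2.imwrite('pics/f.png',cv2.hconcat([cv2.resize(a,(374,540)),cv2.resize(b,(376,540))]))
P=cloud("top",d if 0 else np.load('/tmp/top2.npz')['d']);p=np.load('/tmp/top2.npz')['p'].astype(int)
w=(p.min(-1)>190);L=(P-D0)@Rd
m=w&(L[...,0]>3)&(L[...,0]<125)&(abs(L[...,1])<70)&(L[...,2]>50)&(L[...,2]<170)
nl,lab,st,c=cv2.connectedComponentsWithStats(m.astype(np.uint8))
for i in range(1,nl):
    if st[i,4]>4: print(st[i,4],np.median(L[lab==i],0).round())
```

```text
True [ 472.32513561 -256.84811298  112.10970164]
20.6167
35 [19. 28. 82.]
13 [ 12. -12. 101.]
39 [ 18. -34.  83.]
```

View pics/f.png

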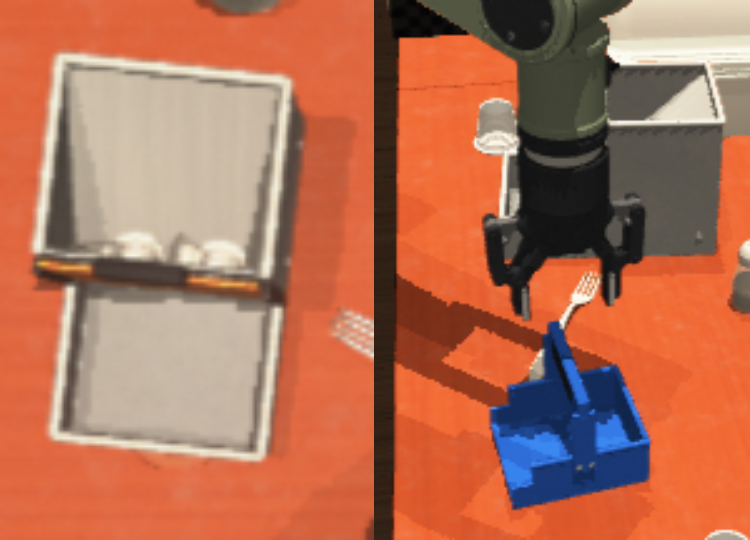

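The tote stands upright, empty and released, and the pods lie in a row against the gate (crop about (100–230,250)). Next is the gate.

Run:
```python
from h import *
g=lambda z:disp(-10.5,0,z); R=rot(YD,0,1)[1]
ctrl.move_l(T0+[0,0,330],vel=200)
ctrl.move_ptp(g(330),R)
ctrl.gripper_to(50)
ctrl.move_l(g(234),vel=100)
ctrl.gripper_to(0,80)
s=sensors.read_state();z0=s['eef_pos'][2];f0=s['force'][2];print(s['grip_width'],s['eef_pos'],f0)
for z in(40,60,70,75):
    ctrl.move_l(g(234+z),vel=60); s=sensors.read_state(); print(z,s['eef_pos'][2]-z0,s['force'].round(1),s['grip_width'])
ctrl.hold(3)
s=sensors.read_state();print(s['eef_pos'][2]-z0,s['force'].round(1),s['t'])
p,d=optics.grab_frame("side");cv2.imwrite('pics/g.png',cv2.resize(p[100:260,210:350,::-1],(560,600)))
```

```text
12.812282425051029 [557.87113482 142.35078027 234.97164116] 5.38173556711384
40 38.81024236057229 [-5.7  1.6 -6.2] 13.194299178189251
60 59.56211669254455 [-6.2  2.1 -8.1] 13.236426556572788
70 69.94626188169471 [-7.   2.  -9.2] 12.879069881954422
75 74.67461373733877 [-7.3  1.7 -8.4] 12.762861628496868
74.60762128950185 [-6.7  2.6 -8.6] 29.7583
```

View pics/g.png

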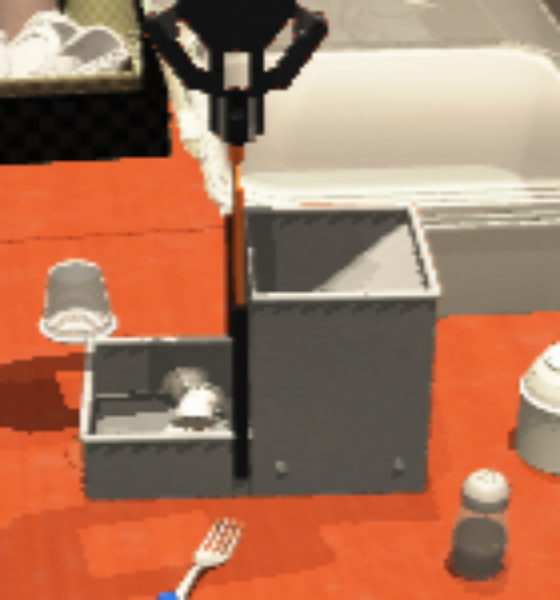

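The gate is up, and at least two pods are visible in the trough (about (190,395)). I nudge up to confirm the stop, then check for pods still in the hopper.

Run:
```python
from h import *
g=lambda z:disp(-10.5,0,z)
print(ctrl.move_l(g(234+79),vel=15,threshold=10)); ctrl.hold(.6)
s=sensors.read_state();print(s['eef_pos'],s['force'].round(1),s['grip_width'],s['t'])
a=optics.grab_frame("top")[0][140:270,165:265,::-1];b=optics.grab_frame("side")[0][130:240,220:330,::-1]
cv2.imwrite('pics/i.png',cv2.hconcat([cv2.resize(a,(400,520)),cv2.resize(b,(400,520))]))
```

```text
True
[557.72937561 142.33370252 305.20475672] [ 7.7  0.  -8.6] 12.782422610059244 30.6417
```

View pics/i.png

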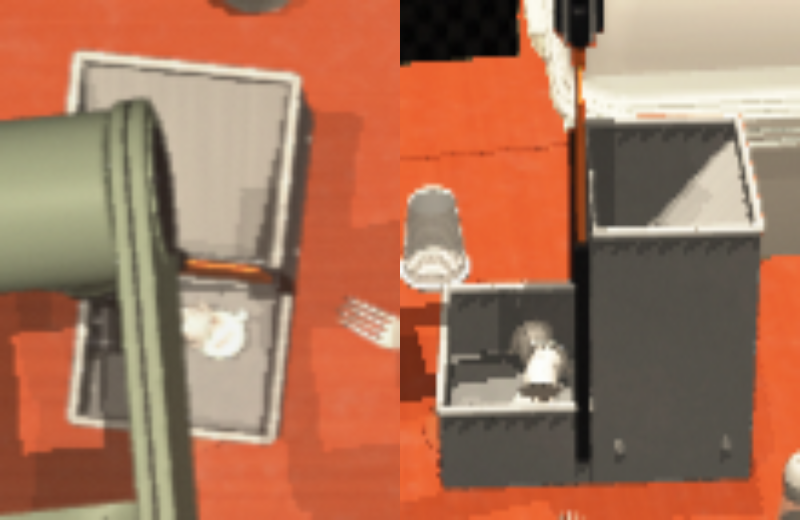

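Run:
```python
from h import *
s=sensors.read_state();print(s['q'].round(2),s['eef_pos'].round(1),s['eef_rot'].round(3).tolist(),s['force'].round(1))
P=cloud("top",optics.grab_frame("top")[1]);L=(P-D0)@Rd
f=optics.grab_frame("side");p=f[0].astype(int);S=(cloud("side",f[1])-D0)@Rd
o=(p[...,0]>p[...,2]+60)&(p[...,0]>100)&(abs(S[...,0]+8)<15)&(abs(S[...,1])<80)&(S[...,2]>60)
print("orange z",np.percentile(S[o][:,2],[2,50,98]).round(1),o.sum())
f=np.load('/tmp/side2.npz')
f0=np.load('/tmp/side0.npz');p=f0['p'].astype(int);S=(cloud("side",f0['d'])-D0)@Rd
o=(p[...,0]>p[...,2]+60)&(p[...,0]>100)&(abs(S[...,0]+8)<15)&(abs(S[...,1])<80)&(S[...,2]>60)
print("shut: orange z",np.percentile(S[o][:,2],[2,50,98]).round(1),o.sum())
```

```text
[0.1  0.18 1.47 0.   1.5  0.21] [557.7 142.4 305.3] [[0.106, 0.994, -0.007], [0.994, -0.106, 0.0], [-0.0, -0.007, -1.0]] [ 7.6  0.3 -8.1]
orange z [124.7 237.6 284.1] 120
shut: orange z [118.4 187.3 237.2] 71
```

Run:
```python
from h import *
g=lambda z:disp(-10.5,0,z)
for z in(75,77,79,81):
    ctrl.move_l(g(234+z),vel=20);ctrl.hold(.4); s=sensors.read_state(); print(z,s['eef_pos'].round(1),s['force'].round(1),s['grip_width'].round(1))
    if s['force'][2]<-18: break
print(s['t'])
```

```text
Traceback (most recent call last):
AttributeError: 'float' object has no attribute 'round'
```

Run:
```python
from h import *
g=lambda z:disp(-10.5,0,z)
for z in(75,77,79,81):
    ctrl.move_l(g(234+z),vel=20);ctrl.hold(.4); s=sensors.read_state(); print(z,s['eef_pos'].round(1),s['force'].round(1))
    if s['force'][2]<-18: break
print(s['t'])
```

```text
75 [558.  142.3 308.5] [-4.8  1.2 -8.3]
77 [558.  142.3 310.1] [ -4.6   2.2 -10.5]
79 [558.  142.3 310.3] [ -1.5   2.8 -25. ]
33.725
```

The force jumped to 25 N, so the gate is at its stop. Now I hold, lower, release, retreat and look.

Run:
```python
from h import *
g=lambda z:disp(-10.5,0,z)
ctrl.hold(1)
ctrl.move_l(g(236),vel=60);ctrl.gripper_to(50);ctrl.hold(.3)
ctrl.move_l(g(330),vel=120)
ctrl.move_ptp(T0+[0,0,330],rot(YT,0,1)[1]); ctrl.hold(.2)
p,d=optics.grab_frame("top");q,e=optics.grab_frame("side")
L=(cloud("top",d)-D0)@Rd
m=(abs(L[...,0]+10.5)<8)&(abs(L[...,1])<25)&(L[...,2]>200);print("grip top z",np.percentile(L[m][:,2],[50,90]).round(1),"(shut: 241)")
print(sensors.read_state()['t'])
a=p[140:270,165:265,::-1];b=q[130:345,180:330,::-1]
cv2.imwrite('pics/j.png',cv2.hconcat([cv2.resize(a,(420,546)),cv2.resize(b,(376,546))]))
```

```text
grip top z [239.7 242.4] (shut: 241)
39.6417
```

View pics/j.png

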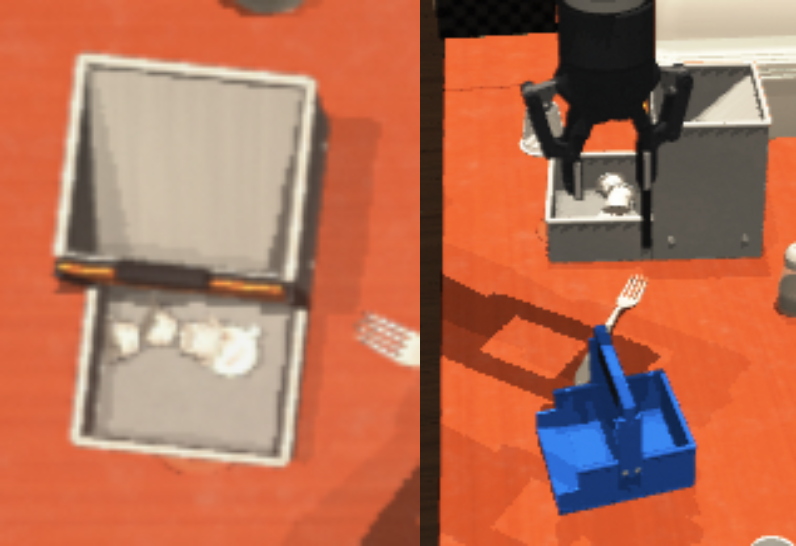

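All four pods are in the trough (crop (125,335), (162,328), (197,335), (233,350)). The hopper is empty, the gate is shut (grip top about 240 mm) and the tote is upright, so I'm handing in.

```bash
python3 -c "
from plant import ctrl
ctrl.hold(.3); print(ctrl.finish_job())"
```

```text
the job is handed in; nothing more can be done
None
```

I handed in the job at about 40 s of the 72 s allowed: my last pictures show all four pods in the serving trough, the gate shut after being pulled to its stop, and the empty tote upright on the worktop; the judge's verdict was not shown.

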